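# Lock the portafilter into the espresso tower

## Task

Lock the empty portafilter into the group head of the espresso tower so that it stays hot: bring it up from below with the handle out to the left, feel for the gaps that let its two lugs in, push up and swing the handle to the front until the lugs stop and drop into their pockets, then let go so that it hangs there by itself, level. Leave the cup on the drip tray, the jug, the tamper, the blue cup and the syrup bottle where they stand.

Things in the scene. Friction and masses are not known exactly. Their poses are not given: they have to be found in the camera images.
- basket (a point): Loose steel portafilter, about 0.35 kg, standing upright on a 6 mm dark rubber mat. This point: on the axis of its round basket, half-way up. Basket: cylinder 66 mm in diameter, 70 mm tall (rim 35 mm above this point), open at the top. z is its axis, up; the handle points along -x, joined by a round neck 16 mm thick.
- lugs (a point): Point on the basket's axis (same axes) level with the undersides of its two lugs, 19 mm above the basket's middle. The lugs stick out at +y and -y to 41 mm from the axis; each is 18 mm wide (along x) and 8 mm tall, upwards from this level. The rim is 16 mm above this level.
- handle (a point): Centre of the portafilter's black rubber-coated handle (same axes), 115 mm along -x from the basket's axis, 1 mm above the basket's middle, 42 mm over the counter at the start. A level bar 110 mm long (60 to 170 mm from the axis), 24 mm wide along y, 28 mm tall: pinch it across its width from above; held lightly it pitches in the grip.
- mouth (a point): Fixed espresso tower's group head. This point: centre of the round opening in its underside, level with the underside, 200 mm over the counter. z up; the tower's front is -x of this frame, its left as you face it is +y. The opening is 70 mm wide, its inward flange cut by two opposite gaps for the lugs, with about 2.5 mm of play to each side.
- gap_line (a point): Point on the mouth's axis (same axes), at its level. The ring's angle is hidden and differs each time: the lugs fit up through the gaps at one handle direction between 48 and 82 degrees to the left of the front, to be found by touch; elsewhere their tops butt against the flat underside. The lugs touch it when the lugs' undersides are 8 mm below it.
- land (a point): Point on the mouth's axis (same axes), 7 mm above the mouth: the undersides of the lugs must be raised above this, by 1 to 3 mm (3 mm: hard stop), before the handle can turn from the gap. Then it turns anticlockwise seen from above, 65 degrees, to the pockets; a hard stop comes 3 degrees later.
- pocket (a point): Point on the mouth's axis (same axes), 4 mm above the mouth: floor of the pockets, on which the undersides of the lugs rest when locked (3 degrees of play to each side). Locked, the basket's middle is 15 mm below the mouth and the handle points within 17 degrees of the front.
- gasket_face (a point): Point on the mouth's axis, 19 mm above the mouth: face of the sprung rubber gasket inside the group. It presses the basket's rim down with about 2 N at first touch to 3 N, giving way up to 7 mm.
- column (a point): Foot of the tower's steel column (54 mm thick, 252 mm tall), 145 mm behind the mouth's axis, at the counter; from its top a 42 mm wide neck runs forward to the group head. The group head is a round steel drum 100 mm in diameter, from 200 to 250 mm over the counter; the neck reaches 256 mm.
- shot_cup: White espresso cup, 62 mm in diameter, 55 mm tall, standing on the drip tray (25 mm high) under the group head; origin at its underside. Leave it.
- milk_jug: Steel milk jug with a handle, 80 mm in diameter, 100 mm tall, on a grey mat; origin at its underside. Leave it.
- tamper: Steel tamper, 58 mm in diameter, 80 mm tall; origin at its underside. Leave it.
- blue_cup: Blue cup, 80 mm in diameter, 60 mm tall; origin at its underside. Leave it.
- syrup: Amber syrup bottle, 66 mm in diameter, 200 mm tall; origin at its underside. Leave it.

How it is judged:
By the outcome, as a careful person would: the job done as asked, in the order asked, and still so for the second after the job is handed in, with the robot touching nothing.
It also fails if it takes over 72 s, if anything falls off the work surface, if the arm or the gripper's body presses on something with over 40 N, if the wrist force passes 120 N, or if a joint passes its speed limit or range.

## Robot

A 6-joint arm with a two-finger parallel gripper is mounted at the origin on the work surface. World frame = base frame: x ahead of the robot, y to its left, z up, the work surface at z = 0. Lengths are in m, angles in rad, forces in N, time in s.
With the tool pointing down it reaches from about 0.375 to 0.9 m from the base axis. Payload 3.1 kg.
Tool frame: the origin (TCP) lies midway between the tips of the shut fingers; the grasp point (between the pads) lies 19 mm behind it; z points along the fingers, y is the line along which they close (so a half turn about z gives the same grasp; the last joint's range is limited). The gripper opens to 85 mm and grips with 20 to 120 N. Pads are 22 mm wide; open, the fingers measure 114 mm over their backs; the gripper's body (76 mm by 85 mm) begins 54 mm behind the grasp point. The pads swing forward as they close: fully open they stand 13 mm farther back than shut.
Start: joints at [-1.347, 0.527, 1.433, -0, 1.181, -0.178], TCP at [0.245, -0.575, 0.231] pointing down, gripper open.
Joint ranges: [-3.08, 3.08], [-0.75, 2.2], [0.22, 2.44], [-1.43, 4.57], [0, 2.65], [-2.85, 2.85]. Speed limits (rad/s): [2.79, 2.79, 3.14, 3.14, 3.14, 3.14].

## Interface

Orientations are given as a unit quaternion [x, y, z, w].
In Python, from station import manip gives the robot as it stands. The module is installed in compiled form; this text tells all that it offers.
- The arm moves only by the tool apply_moves, never from a script. Its arguments are lists of equal length, an entry for each row: "claw": the gripper's target within -1 to 1 (fully open at 1, half-way at 0, shut at -1); "travel": the shift along the tool's x, y, z scaled (see below), a list of three; "turn": the turn, a rotation vector about the tool's x, y, z scaled (see below), a list of three. In form: {"claw": [claw, ...], "travel": [[dx, dy, dz], ...], "turn": [[rx, ry, rz], ...]}. A call has 1 to 5 rows; each row is the pose to reach, as a shift and turn from the pose commanded when the call began, along the tool's axes at that moment, turning the shorter way round; what a row does not reach only later rows make up. The controller multiplies each number of a shift by 800 mm and each number of a turn by 180 degrees. A row lasts 1/12 s, in which the tool goes at most 41.7 mm and 7.16 degrees, less where a joint would pass 70% of its speed; a pose out of reach is approached as far as the arm can. A call with a number of a shift or a turn outside -1 to 1 is refused whole. A call with a gripper value outside its range is refused whole. The fingers move at their own pace and stop on an object; "newtons" is the grip in N (left out, the last holds). Time passes only in rows, so rows that repeat a pose let the fingers close. It gives the time, the measured TCP pose, the force, the opening and the grip force at its end, in the units of the state.
- manip.sense(): the state, without advancing time (a new reading comes with each control period).
- manip.snapshot(name): name is "side" or "top"; returns a dict with "pixels" (420x560x3 uint8, red, green, blue), "depth" (420x560 float32, m along the optical axis (not along the pixel's ray), 0 where there is no reading), "intrinsics" (3x3 intrinsics, pixels), "R" (3x3) and "t" (3): a world point X has camera coordinates R X + t. Camera axes: x right, y down, z forward; pixel columns grow to the right and rows downward; lengths in m; the calibration is good to about 2 mm. A picture is of the moment at which its call begins.
- manip.sign_off(): hands the job in; it is judged then, once.
The state is a dict: "t": time; "q": joint angles; "qd": joint speeds; "tau": joint torques, N m; "tcp_pos": TCP position; "tool_rot": TCP orientation; "force": force on the tool from outside, world axes, zero at the start; "ft_torque": the same for the moment, N m; "finger_gap": opening from 0.0 (shut) to 1.0 (fully open); "gripper_force": force on a finger pad.
Only numpy, scipy, OpenCV 4.12 (cv2) and the standard library are available. Lean on these libraries where they do the work, as an engineer would, in place of code of your own. Each camera call takes 0.05 s, during which the arm holds its last target. There are 200 camera calls.

## Working session

There is one attempt and no reset: what is moved stays moved. The work goes in short steps, Python scripts to look and compute and a tool call to move; the robot and the scene stay as the last step left them, time stands still between calls to the robot, and variables do not carry over. Pictures are saved under pics/ and viewed, at most 10 in all, crops included, and the job is handed in when it is done.

Besides the shell and the picture viewer there is one more tool, called after ">>>" as a command line: name --argument value ..., lists and objects as JSON in quotes. apply_moves: Moves the arm, as the interface text tells. Shifts and turns lie within -1 to 1; 1 stands for 800 mm of shift or 180 degrees of turn. Its arguments: {"type":"object","properties":{"claw":{"type":"array","items":{"type":"number"}},"travel":{"type":"array","items":{"type":"array","items":{"type":"number"}}},"turn":{"type":"array","items":{"type":"array","items":{"type":"number"}}},"newtons":{"type":"number"}},"required":["claw","travel","turn"]}

```bash
mkdir -p pics; cat > h.py <<'E'
from station import manip
import numpy as np, cv2
from scipy.spatial.transform import Rotation as Ro
def pts(s):
    K=s["intrinsics"];d=s["depth"];v,u=np.mgrid[:420,:560]
    c=np.stack([(u-K[0,2])/K[0,0]*d,(v-K[1,2])/K[1,1]*d,d],-1)
    return (c-s["t"])@s["R"]
E
python3 - <<'E'
from h import *
print(manip.sense())
for n in("top","side"):
    s=manip.snapshot(n);cv2.imwrite(f"pics/{n}0.png",s["pixels"][...,::-1]);np.savez(f"{n}0.npz",**s)
    print(s["intrinsics"],s["R"],s["t"], -s["R"].T@s["t"])
E
```

```text
{'t': 0.0, 'q': array([-1.34647276e+00,  5.28471920e-01,  1.43391272e+00,  1.37051894e-05,
        1.18141441e+00, -1.78515086e-01]), 'qd': array([-0.00076713,  0.00015747,  0.00015717, -0.00078136, -0.00047364,
        0.00064975]), 'tau': array([ 4.50089046e-04, -4.42340863e+01, -1.78024614e+01, -4.06588797e-04,
        8.13360763e-03, -1.32188779e-05]), 'tcp_pos': array([ 0.24487752, -0.57424169,  0.23032678]), 'tool_rot': array([ 9.79783540e-01,  2.00057486e-01, -1.89307049e-05, -1.10305831e-03]), 'force': array([-0.00866067,  0.99118056, -0.80453796]), 'ft_torque': array([ 0.02960622,  0.05310881, -0.00440877]), 'gripper_force': 0.0, 'finger_gap': 1.0004731339723598}
[[427.33121647   0.         275.57616765]
 [  0.         427.33121647 210.23297195]
 [  0.           0.           1.        ]] [[ 0.02572353 -0.99949951 -0.01841249]
 [-0.99883709 -0.02494646 -0.04125709]
 [ 0.04077712  0.01945235 -0.9989789 ]] [-0.05262408  0.60180105  1.16465229] [ 0.55496372 -0.06024016  1.18732268]
[[417.92544967   0.         276.84176883]
 [  0.         417.92544967 212.29235594]
 [  0.           0.           1.        ]] [[-0.99595561 -0.08899014 -0.01237622]
 [-0.03557262  0.51705758 -0.85521111]
 [ 0.08250458 -0.85131205 -0.51813201]] [0.58484008 0.16283435 1.15180723] [0.49323783 0.94839764 0.74328406]
```

View pics/top0.png

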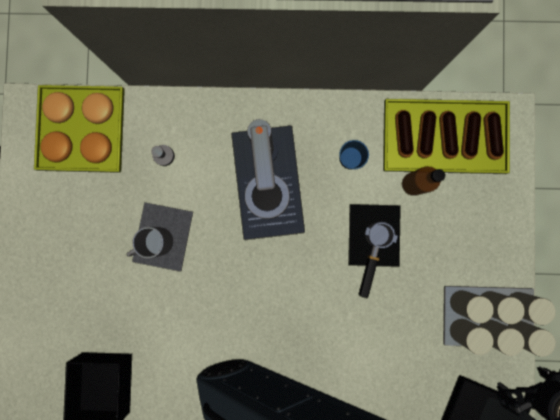

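View pics/side0.png

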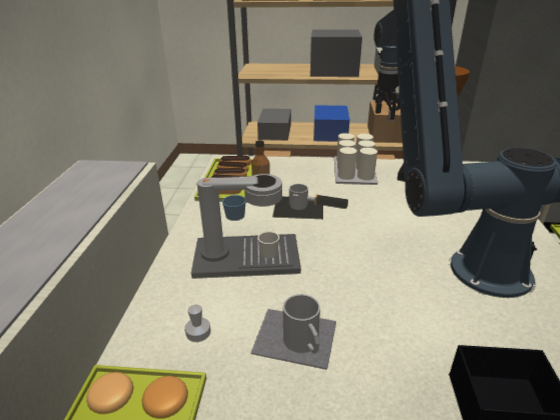

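The top view shows the group head at about (267,195), the column at (260,132), the basket at (379,236) and the handle running from (373,262) to (364,296). The side view shows the drum at (263,190) and the shot cup below it at (268,243).

```bash
python3 - <<'E'
from h import *
T=np.load("top0.npz");P=pts(T);S=np.load("side0.npz");Q=pts(S)
z=P[...,2];v,u=np.mgrid[:420,:560]
def box(a,b,c,d):return (u>=a)&(u<b)&(v>=c)&(v<d)
def circ(p):
    A=np.c_[2*p,np.ones(len(p))];s=np.linalg.lstsq(A,(p**2).sum(1),rcond=None)[0];return s[:2],np.sqrt(s[2]+s[:2]@s[:2])
# head: depth region
m=box(235,305,110,225)&(z>.2); print("head n",m.sum(),np.percentile(z[m],[5,50,95]))
cn=max(cv2.findContours(m.astype(np.uint8),0,1)[0],key=len)[:,0]
p=P[cn[:,1],cn[:,0]];pp=p
sel=cn[:,1]>192; c,r=circ(P[cn[sel,1],cn[sel,0],:2]);print("drum",c,r)
# pixel circle cast onto plane .25
def cast(Sx,uv,h):
    K,R,t=Sx["intrinsics"],Sx["R"],Sx["t"];d=np.c_[(uv-[K[0,2],K[1,2]])/[K[0,0],K[1,1]],np.ones(len(uv))]@R;o=-R.T@t
    return (o+d*((h-o[2])/d[:,2])[:,None])[:,:2]
c,r=circ(cast(T,cn[sel].astype(float),.25));print("drum ray",c,r)
nk=box(235,305,140,172)&(z>.2); q=P[nk][:,:2]; vt=np.linalg.svd(q-q.mean(0))[2][0];print("neck",q.mean(0),vt,np.degrees(np.arctan2(vt[1],vt[0])))
tr=box(225,310,120,245)&(z<.06)&(T["pixels"].sum(-1)<200)
# tray outline
cnt=max(cv2.findContours((box(225,310,120,245)&(T["pixels"].sum(-1)<230)).astype(np.uint8),0,1)[0],key=cv2.contourArea)
b=cv2.boxPoints(cv2.minAreaRect(cnt));print("tray",b, cast(T,b,.025))
# portafilter
m=box(355,402,205,310)&(z>.02);print(m.sum())
h=box(355,385,264,300)&(z>.035);q=P[h];vt=np.linalg.svd(q[:,:2]-q[:,:2].mean(0))[2][0];print("handle",q.mean(0),vt,np.percentile(q[:,2],[5,50,95]),q[:,:2].min(0),q[:,:2].max(0))
bk=box(360,402,215,255)&(z>.06);q=P[bk];print("basket",bk.sum(),q.mean(0),np.percentile(q[:,2],[5,50,95]))
cn=max(cv2.findContours(bk.astype(np.uint8),0,1)[0],key=len);print(cv2.minEnclosingCircle(cn))
im=cv2.resize(T["pixels"][180:310,230:410,::-1],None,fx=4,fy=4,interpolation=cv2.INTER_CUBIC);cv2.imwrite("pics/c0.png",im)
E
```

```text
head n 2718 [0.24433815 0.2518157  0.25805419]
drum [ 0.62345442 -0.02129106] 0.048000443389974605
drum ray [ 0.62293946 -0.02155442] 0.047764402371298594
neck [ 0.70967124 -0.00944748] [-0.96182876 -0.27365204] -164.11829909675848
tray [[231.03415 132.29012]
 [291.6075  125.16383]
 [304.19455 232.15358]
 [243.62119 239.27986]] [[ 0.81370595  0.09032591]
 [ 0.83700651 -0.07557177]
 [ 0.54483203 -0.1167878 ]
 [ 0.52122338  0.04722783]]
1147
handle [ 0.42465642 -0.28049247  0.06671875] [-0.87848878 -0.47776298] [0.04273655 0.05567229 0.05997681] [ 0.37673505 -0.3055521 ] [ 0.55496372 -0.06024016]
basket 228 [ 0.54352682 -0.30642195  0.10651343] [0.06328096 0.07414822 0.08007294]
((380.5, 235.0), 16.101341247558594)
```

View pics/c0.png

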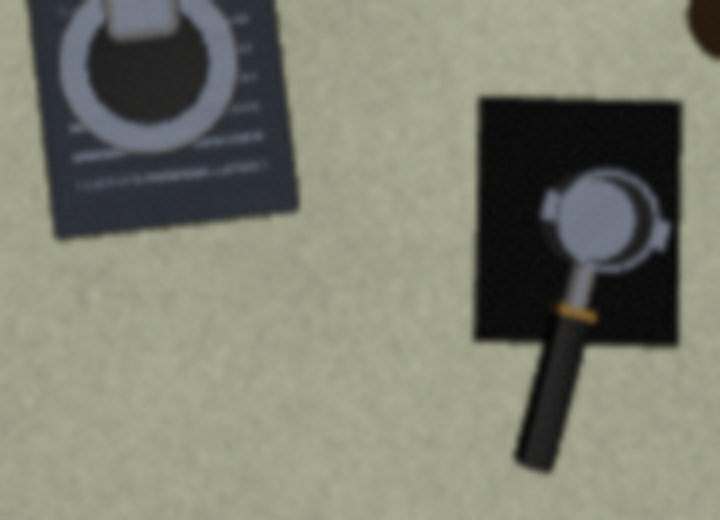

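The crop shows the drum ring centred at about (267,195.7) in full-image pixels. The basket rim is at (382.2,234.7), its lugs are on the left and right, and the handle end is at (363.5,297).

```bash
cat >> h.py <<'E'
def cast(Sx,uv,h):
    K,R,t=Sx["intrinsics"],Sx["R"],Sx["t"];uv=np.atleast_2d(uv).astype(float);d=np.c_[(uv-[K[0,2],K[1,2]])/[K[0,0],K[1,1]],np.ones(len(uv))]@R;o=-R.T@t
    return (o+d*((h-o[2])/d[:,2])[:,None])[:,:2]
def circ(p):
    A=np.c_[2*p,np.ones(len(p))];s=np.linalg.lstsq(A,(p**2).sum(1),rcond=None)[0];return s[:2],np.sqrt(s[2]+s[:2]@s[:2])
E
python3 - <<'E'
from h import *
T=np.load("top0.npz");P=pts(T);ok=T["depth"]>0
z=P[...,2];v,u=np.mgrid[:420,:560];px=T["pixels"].astype(int);br=px.sum(-1)
def box(a,b,c,d):return (u>=a)&(u<b)&(v>=c)&(v<d)&ok
print(cast(T,[267,195.75],.25),cast(T,[382.25,234.75],.076),cast(T,[[374.2,257],[363.5,296.8]],.056))
# neck axis by rows
n=box(235,300,140,175)&(z>.2);q=P[n][:,:2];vt=np.linalg.svd(q-q.mean(0))[2][0];print("neck",q.mean(0),np.degrees(np.arctan(vt[1]/vt[0])))
# handle
hm=(br<170)&box(355,390,268,298)
hm=cv2.morphologyEx(hm.astype(np.uint8),cv2.MORPH_OPEN,np.ones((3,3)));uv=np.argwhere(hm)[:,::-1]
q=cast(T,uv,.052);vt=np.linalg.svd(q-q.mean(0))[2][0];print("handle",len(q),q.mean(0),np.degrees(np.arctan(vt[1]/vt[0])))
hz=box(355,390,264,300)&(z>.03);q=P[hz];vt=np.linalg.svd(q[:,:2]-q[:,:2].mean(0))[2][0];print("handle depth",q.mean(0),np.degrees(np.arctan(vt[1]/vt[0])),np.percentile(q[:,2],[50,90]))
b=cv2.minAreaRect
# rim via bright/hough
bk=box(362,404,212,256)&(z>.065);q=P[bk];print("rim pts",bk.sum(),q.mean(0),q[:,:2].min(0),q[:,:2].max(0))
# drum inner/outer ring pixels by depth
d=box(235,305,175,225)&(z>.23)
cn=max(cv2.findContours(d.astype(np.uint8),0,1)[0],key=len)[:,0];cn=cn[cn[:,1]>190]
print("drum",circ(cast(T,cn,.25)))
# side
S=np.load("side0.npz");Q=pts(S);oks=S["depth"]>0
near=oks&(np.hypot(Q[...,0]-.622,Q[...,1]+.022)<.056)&(Q[...,2]>.19)&(Q[...,2]<.27)
q=Q[near];print("side drum",len(q),q.min(0),q.max(0))
rim=oks&(np.hypot(Q[...,0]-.54,Q[...,1]+.312)<.06)&(Q[...,2]>.02);q=Q[rim];print("side basket",q.min(0),q.max(0))
hd=oks&(np.hypot(Q[...,0]-.43,Q[...,1]+.28)<.07)&(Q[...,2]>.02)&(Q[...,2]<.1);q=Q[hd];vt=np.linalg.svd(q[:,:2]-q[:,:2].mean(0))[2][0];print("side handle",q.mean(0),q.min(0),q.max(0),np.degrees(np.arctan(vt[1]/vt[0])))
E
```

```text
[[ 0.62462592 -0.02230691]] [[ 0.54379763 -0.31597169]] [[ 0.48468863 -0.30042948]
 [ 0.3801164  -0.2742242 ]]
neck [ 0.70941051 -0.00897846] 11.155592880475382
handle 275 [ 0.41938871 -0.28208865] -14.834003963650153
handle depth [ 0.42335338 -0.28280784  0.05430771] -14.127705911247928 [0.05561151 0.05845795]
rim pts 198 [ 0.54345394 -0.31401394  0.07337159] [ 0.51207685 -0.35401059] [ 0.57434022 -0.27307171]
drum (array([ 0.62353794, -0.02135887]), np.float64(0.047934647407383256))
side drum 1106 [ 0.57447558 -0.07041323  0.19871822] [0.67685052 0.03365705 0.25820741]
side basket [ 0.48001763 -0.34910127  0.02005323] [ 0.57268227 -0.26842333  0.07845442]
side handle [ 0.43417087 -0.27883108  0.04664173] [ 0.37492343 -0.31172784  0.02757238] [ 0.49653307 -0.2592869   0.05923569] -13.480801974950229
```

```bash
cat >> h.py <<'E'
def plan(wps,start=None):
    """wps: (x,y,z,tool yaw deg), tool down; prints scaled travel & turn per call"""
    if start is None:
        s=manip.sense();p=s["tcp_pos"];R=Ro.from_quat(s["tool_rot"])
    else: p=np.array(start[:3]);R=Y(start[3])
    for w in wps:
        W=Y(w[3]);d=R.inv().apply(np.array(w[:3])-p)/.8;r=(R.inv()*W).as_rotvec(degrees=True)/180
        print(w,"travel",np.round(d,4),"turn",np.round(r,4));p=np.array(w[:3]);R=W
def Y(a): return Ro.from_euler('z',a,degrees=True)*Ro.from_quat([1,0,0,0])
def st():
    s=manip.sense();R=Ro.from_quat(s["tool_rot"]).as_matrix()
    print("t",round(s["t"],2),"tcp",np.round(s["tcp_pos"],4),"yaw",round(np.degrees(np.arctan2(R[1,0],R[0,0])),2),"tz",np.round(R[:,2],3),"F",np.round(s["force"],2),"M",np.round(s["ft_torque"],2),"gap",round(s["finger_gap"],3),"g",s["gripper_force"],"q",np.round(s["q"],2))
E
python3 - <<'E'
from h import *
plan([(.29,-.5,.231,58.7),(.34,-.43,.231,94.4),(.39,-.35,.231,130),(.4322,-.2865,.200,165.7),(.4322,-.2865,.10,165.7),(.4322,-.2865,.022,165.7)])
E
```

```text
(0.29, -0.5, 0.231, 58.7) travel [ 0.0883 -0.0634 -0.0006] turn [-0.0006 -0.0003 -0.1979]
(0.34, -0.43, 0.231, 94.4) travel [0.1072 0.0079 0.    ] turn [ 0.      0.     -0.1983]
(0.39, -0.35, 0.231, 130) travel [0.0949 0.07   0.    ] turn [ 0.      0.     -0.1978]
(0.4322, -0.2865, 0.2, 165.7) travel [0.0269 0.0914 0.0388] turn [ 0.      0.     -0.1983]
(0.4322, -0.2865, 0.1, 165.7) travel [0.    0.    0.125] turn [0. 0. 0.]
(0.4322, -0.2865, 0.022, 165.7) travel [0.     0.     0.0975] turn [0. 0. 0.]
```

>>> apply_moves --claw '[1, 1, 1, 1, 1]' --travel '[[0.088, -0.063, 0], [0.088, -0.063, 0], [0.088, -0.063, 0], [0.088, -0.063, 0], [0.088, -0.063, 0]]' --turn '[[0, 0, -0.198], [0, 0, -0.198], [0, 0, -0.198], [0, 0, -0.198], [0, 0, -0.198]]'

```text
t: 0.52
tcp_pos: [0.2906, -0.4997, 0.231]
tool_rot: [0.87, 0.494, 0.0, -0.001]
force: [0.6, -0.7, 0.5]
finger_gap: 0.997
gripper_force: 0.0
```

>>> apply_moves --claw '[1, 1, 1, 1, 1]' --travel '[[0.107, 0.008, 0], [0.107, 0.008, 0], [0.107, 0.008, 0], [0.107, 0.008, 0], [0.107, 0.008, 0]]' --turn '[[0, 0, -0.198], [0, 0, -0.198], [0, 0, -0.198], [0, 0, -0.198], [0, 0, -0.198]]'

```text
t: 0.93
tcp_pos: [0.3405, -0.4299, 0.231]
tool_rot: [0.677, 0.736, 0.0, -0.0]
force: [-0.1, 0.6, -0.5]
finger_gap: 0.998
gripper_force: 0.0
```

>>> apply_moves --claw '[1, 1, 1, 1, 1]' --travel '[[0.095, 0.07, 0], [0.095, 0.07, 0], [0.095, 0.07, 0], [0.095, 0.07, 0], [0.095, 0.07, 0]]' --turn '[[0, 0, -0.198], [0, 0, -0.198], [0, 0, -0.198], [0, 0, -0.198], [0, 0, -0.198]]'

```text
t: 1.35
tcp_pos: [0.3904, -0.3495, 0.231]
tool_rot: [0.419, 0.908, 0.0, -0.001]
force: [-0.2, -0.7, 0.2]
finger_gap: 1.002
gripper_force: 0.0
```

>>> apply_moves --claw '[1, 1, 1, 1, 1]' --travel '[[0.027, 0.091, 0.039], [0.027, 0.091, 0.039], [0.027, 0.091, 0.039], [0.027, 0.091, 0.039], [0.027, 0.091, 0.039]]' --turn '[[0, 0, -0.198], [0, 0, -0.198], [0, 0, -0.198], [0, 0, -0.198], [0, 0, -0.198]]'

```text
t: 1.77
tcp_pos: [0.432, -0.2865, 0.1994]
tool_rot: [0.121, 0.993, 0.001, -0.001]
force: [0.0, -0.3, 0.7]
finger_gap: 1.0
gripper_force: 0.0
```

```bash
python3 - <<'E'
from h import *
st()
s=manip.snapshot("side");cv2.imwrite("pics/side1.png",s["pixels"][...,::-1])
plan([(.4322,-.2865,.022,165.7)])
E
```

```text
t 1.77 tcp [ 0.432  -0.2865  0.1994] yaw 166.1 tz [-0.001  0.001 -1.   ] F [ 0.02 -0.3   0.75] M [-0.01  0.04  0.  ] gap 1.0 g 0.0 q [-0.8   0.43  1.73 -0.    0.98 -2.13]
(0.4322, -0.2865, 0.022, 165.7) travel [-0.0005  0.0004  0.222 ] turn [ 0.0002 -0.0004  0.0032]
```

>>> apply_moves --claw '[1, 1, 1, 1, 1]' --travel '[[0, 0, 0.05], [0, 0, 0.1], [0, 0, 0.15], [0, 0, 0.19], [0, 0, 0.21]]' --turn '[[0, 0, 0.002], [0, 0, 0.002], [0, 0, 0.002], [0, 0, 0.002], [0, 0, 0.002]]'

```text
t: 2.23
tcp_pos: [0.43, -0.2862, 0.0284]
tool_rot: [0.13, 0.992, 0.002, -0.002]
force: [-0.1, 0.3, 0.4]
finger_gap: 1.0
gripper_force: 0.0
```

>>> apply_moves --claw '[1, 1, -1, -1, -1]' --travel '[[0, 0, 0.012], [0, 0, 0.012], [0, 0, 0.012], [0, 0, 0.012], [0, 0, 0.012]]' --turn '[[0, 0, 0], [0, 0, 0], [0, 0, 0], [0, 0, 0], [0, 0, 0]]' --newtons 40

```text
t: 2.65
tcp_pos: [0.4327, -0.2886, 0.024]
tool_rot: [0.128, 0.992, -0.001, 0.001]
force: [-0.3, 0.3, -0.1]
finger_gap: 0.601
gripper_force: 0.0
```

>>> apply_moves --claw '[-1, -1, -1, -1, -1]' --travel '[[0, 0, 0], [0, 0, 0], [0, 0, 0], [0, 0, 0], [0, 0, 0]]' --turn '[[0, 0, 0], [0, 0, 0], [0, 0, 0], [0, 0, 0], [0, 0, 0]]' --newtons 120

```text
t: 3.07
tcp_pos: [0.4321, -0.288, 0.0234]
tool_rot: [0.128, 0.992, -0.0, 0.001]
force: [-1.9, -0.1, 6.5]
finger_gap: 0.265
gripper_force: 116.6
```

```bash
python3 - <<'E'
from h import *
st()
s=manip.snapshot("side");cv2.imwrite("pics/side2.png",cv2.resize(s["pixels"][100:290,180:440,::-1],None,fx=3,fy=3))
E
```

```text
t 3.07 tcp [ 0.4321 -0.288   0.0234] yaw 165.26 tz [ 0.001 -0.001 -1.   ] F [-1.9  -0.11  6.52] M [ 0.1  -0.21  0.01] gap 0.265 g 116.64850115776062 q [-0.8   0.73  1.84  0.    0.57 -2.12]
```

View pics/side2.png

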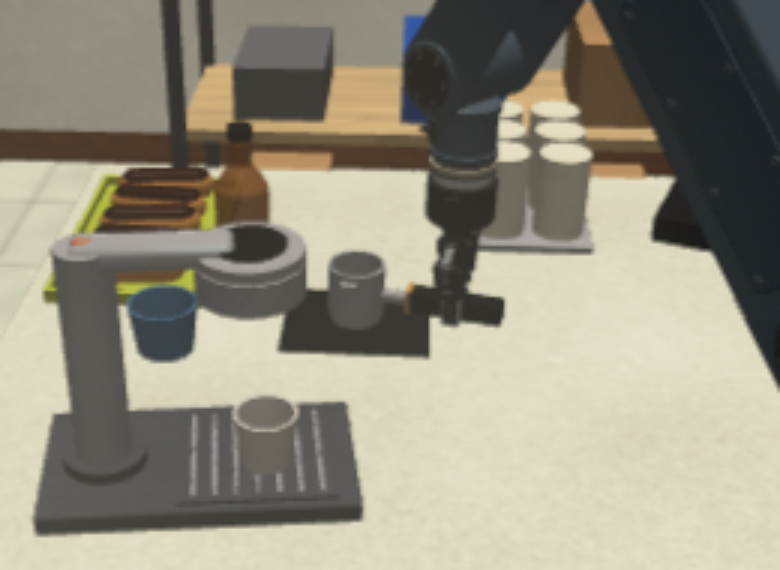

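The gripper holds the handle at its middle (crop about (455,300)), with the basket still upright and level. Next I lift it and check for sag.

>>> apply_moves --claw '[-1, -1, -1, -1, -1]' --travel '[[0, 0, -0.02], [0, 0, -0.05], [0, 0, -0.09], [0, 0, -0.13], [0, 0, -0.142]]' --turn '[[0, 0, 0], [0, 0, 0], [0, 0, 0], [0, 0, 0], [0, 0, 0]]'

```text
t: 3.53
tcp_pos: [0.433, -0.2888, 0.1394]
tool_rot: [0.128, 0.992, -0.002, 0.002]
force: [0.9, -0.8, -3.4]
finger_gap: 0.261
gripper_force: 117.4
```

>>> apply_moves --claw '[-1, -1, -1]' --travel '[[0, 0, 0], [0, 0, 0], [0, 0, 0]]' --turn '[[0, 0, 0], [0, 0, 0], [0, 0, 0]]'

```text
t: 3.78
tcp_pos: [0.4305, -0.2865, 0.1343]
tool_rot: [0.128, 0.992, 0.001, -0.002]
force: [0.1, 0.6, -4.2]
finger_gap: 0.264
gripper_force: 117.5
```

```bash
python3 - <<'E'
from h import *
st()
for n in("top","side"):
    s=manip.snapshot(n);np.savez(f"{n}1.npz",**s)
    P=pts(s);ok=s["depth"]>0
    # basket expected near tcp+.115*(cos-14.7..)
    c=np.array([.5433,-.3165]);m=ok&(np.hypot(P[...,0]-c[0],P[...,1]-c[1])<.036)&(P[...,2]>.1)
    q=P[m];print(n,len(q),q.min(0),q.max(0))
    t=q[q[:,2]>q[:,2].max()-.02]
    print(np.polyfit(t[:,0],t[:,2],1)) 
    a,b=(cv2.imwrite(f"pics/{n}2c.png",cv2.resize(s["pixels"][100:310,300:440,::-1] if n=="top" else s["pixels"][120:250,240:400,::-1],None,fx=4 if n=="side" else 2.8,fy=4 if n=="side" else 2.8)),0)
i=cv2.imread("pics/top2c.png");j=cv2.imread("pics/side2c.png");h=max(i.shape[0],j.shape[0])
i,j=[cv2.copyMakeBorder(k,0,h-k.shape[0],0,0,0) for k in(i,j)]
o=np.hstack([i,j]);f=min(1,800/o.shape[1],600/o.shape[0]);cv2.imwrite("pics/lift.png",cv2.resize(o,None,fx=f,fy=f))
print(f,i.shape)
E
```

```text
t 3.78 tcp [ 0.4305 -0.2865  0.1343] yaw 165.28 tz [-0.003  0.003 -1.   ] F [ 0.15  0.55 -4.18] M [ 0.06  0.41 -0.04] gap 0.264 g 117.4725079536438 q [-0.8   0.53  1.79 -0.    0.83 -2.12]
top 721 [ 0.50850653 -0.35211742  0.12889053] [ 0.57334782 -0.28057147  0.19115285]
[-0.00508246  0.18515322]
side 329 [ 0.50904653 -0.34593536  0.11312205] [ 0.57291986 -0.28055609  0.18593911]
[0.00547556 0.17473223]
0.7751937984496124 (588, 392, 3)
```

View pics/lift.png

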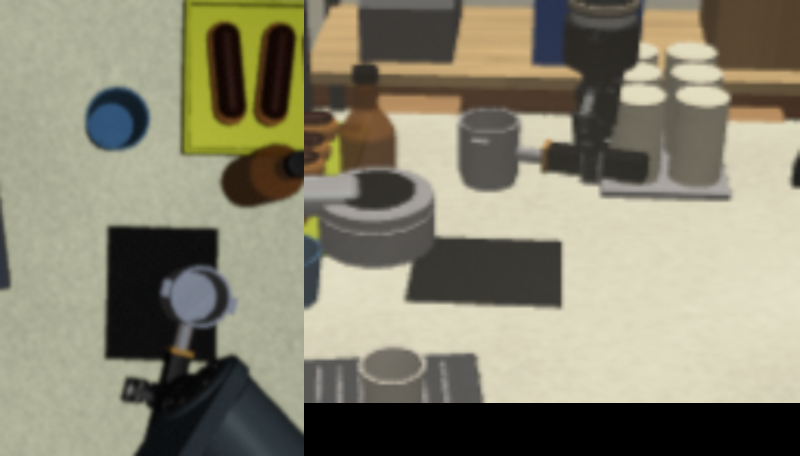

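The portafilter hangs level in the grip, with the rim at about (391.7,236.4) in the top image. Next I work out its centre relative to the tool.

```bash
python3 - <<'E'
from h import *
s=np.load("top1.npz");print("cast",cast(s,[391.7,236.4],.187))
P=pts(s);ok=s["depth"]>0
m=ok&(np.hypot(P[...,0]-.5417,P[...,1]+.3157)<.055)&(P[...,2]>.165)&(P[...,0]>.512)
cn=max(cv2.findContours(m.astype(np.uint8),0,1)[0],key=len)[:,0]
hull=cast(s,cn,.187);hull=hull[np.hypot(*(hull-[.5417,-.3157]).T)<.037];print("outer fit",circ(hull),len(hull))
g=s["pixels"].astype(int).sum(-1)
# subpixel Hough on upsampled crop
c=cv2.resize(cv2.cvtColor(s["pixels"],cv2.COLOR_RGB2GRAY)[200:275,350:430],None,fx=6,fy=6,interpolation=cv2.INTER_CUBIC)
h=cv2.HoughCircles(c,cv2.HOUGH_GRADIENT,1.5,20,param1=80,param2=20,minRadius=70,maxRadius=100);
print([(cast(s,[k[0]/6+350-.42,k[1]/6+200-.42],.187)[0].round(4),(k[2]/6).round(2)) for k in h[0][:3]])
T=np.load("top0.npz");c=cv2.resize(cv2.cvtColor(T["pixels"],cv2.COLOR_RGB2GRAY)[160:235,225:310],None,fx=6,fy=6,interpolation=cv2.INTER_CUBIC)
h=cv2.HoughCircles(c,cv2.HOUGH_GRADIENT,1.5,20,param1=80,param2=20,minRadius=80,maxRadius=160)
print([(cast(T,[k[0]/6+225-.42,k[1]/6+160-.42],.25)[0].round(4),(k[2]/6).round(2)) for k in h[0][:4]])
E
```

```text
cast [[ 0.54165094 -0.31236223]]
outer fit (array([ 0.54156006, -0.31345856]), np.float64(0.030480157561448697)) 137
[(array([ 0.5432, -0.3112]), np.float32(13.69)), (array([ 0.5407, -0.3037]), np.float32(16.24)), (array([ 0.537 , -0.3171]), np.float32(16.52))]
[(array([ 0.6247, -0.0211]), np.float32(15.03)), (array([ 0.6096, -0.0116]), np.float32(23.13)), (array([ 0.594 , -0.0927]), np.float32(22.76)), (array([ 0.5825, -0.0941]), np.float32(17.36))]
```

```bash
python3 - <<'E'
from h import *
M=np.array([.6246,-.0230])
def g(th,z,back=0):
    p=np.radians(8.3-th);d=np.array([np.cos(p),np.sin(p)]);x=M-.115*d;return (*x.round(4),z,188.3-th)
print(g(80,.135))
plan([(.45,-.12,.135,136.8),(.47,.06,.135,108.3),g(80,.135)])
E
```

```text
(np.float64(0.5885), np.float64(0.0862), 0.135, 108.30000000000001)
(0.45, -0.12, 0.135, 136.8) travel [ 0.0296  0.2076 -0.0006] turn [ 0.0004 -0.0015  0.1582]
(0.47, 0.06, 0.135, 108.3) travel [0.1358 0.1811 0.    ] turn [0.     0.     0.1583]
(np.float64(0.5885), np.float64(0.0862), 0.135, 108.30000000000001) travel [-0.0154  0.1509  0.    ] turn [ 0.  0. -0.]
```

>>> apply_moves --claw '[-1, -1, -1, -1, -1]' --travel '[[0.005, 0.035, 0], [0.011, 0.08, 0], [0.017, 0.12, 0], [0.023, 0.165, 0], [0.03, 0.208, 0]]' --turn '[[0, 0, 0.03], [0, 0, 0.06], [0, 0, 0.095], [0, 0, 0.127], [0, 0, 0.158]]'

```text
t: 4.3
tcp_pos: [0.4502, -0.1189, 0.1347]
tool_rot: [0.371, 0.929, 0.0, -0.002]
force: [0.8, -0.6, -4.7]
finger_gap: 0.261
gripper_force: 118.4
```

>>> apply_moves --claw '[-1, -1, -1, -1, -1]' --travel '[[0.027, 0.036, 0], [0.055, 0.073, 0], [0.083, 0.11, 0], [0.111, 0.148, 0], [0.136, 0.181, 0]]' --turn '[[0, 0, 0.032], [0, 0, 0.064], [0, 0, 0.095], [0, 0, 0.127], [0, 0, 0.158]]'

```text
t: 4.72
tcp_pos: [0.4699, 0.0617, 0.1348]
tool_rot: [0.587, 0.809, -0.0, -0.001]
force: [0.5, 0.5, -3.9]
finger_gap: 0.258
gripper_force: 118.4
```

>>> apply_moves --claw '[-1, -1, -1, -1, -1]' --travel '[[0, 0, 0], [0, 0, 0], [-0.004, 0.04, 0], [-0.008, 0.08, 0], [-0.012, 0.12, 0]]' --turn '[[0, 0, 0], [0, 0, 0], [0, 0, 0], [0, 0, 0], [0, 0, 0]]'

```text
t: 5.13
tcp_pos: [0.5654, 0.0794, 0.1351]
tool_rot: [0.585, 0.811, -0.0, -0.001]
force: [1.2, 0.0, -4.3]
finger_gap: 0.264
gripper_force: 118.4
```

>>> apply_moves --claw '[-1, -1, -1, -1]' --travel '[[-0.003, 0.03, 0], [-0.003, 0.03, 0], [-0.003, 0.03, 0], [-0.003, 0.03, 0]]' --turn '[[0, 0, 0], [0, 0, 0], [0, 0, 0], [0, 0, 0]]'

```text
t: 5.47
tcp_pos: [0.5866, 0.0846, 0.1347]
tool_rot: [0.586, 0.811, -0.001, -0.002]
force: [-0.4, 0.0, -5.1]
finger_gap: 0.262
gripper_force: 118.4
```

```bash
python3 - <<'E'
from h import *
st();M=np.array([.6246,-.0230])
s=manip.snapshot("side");np.savez("side3.npz",**s);cv2.imwrite("pics/side3.png",cv2.resize(s["pixels"][150:290,180:380,::-1],None,fx=4,fy=4,interpolation=cv2.INTER_CUBIC))
p=np.radians(-71.7);print("target",M-.115*np.array([np.cos(p),np.sin(p)]));plan([(.5885,.0862,.135,108.3)])
E
```

```text
t 5.47 tcp [0.5866 0.0846 0.1347] yaw 108.32 tz [-0.004  0.    -1.   ] F [-0.43  0.01 -5.1 ] M [0.34 0.16 0.  ] gap 0.262 g 118.41084122657776 q [-0.05  0.61  1.6   0.    0.94 -0.36]
target [0.58849087 0.08618393]
(0.5885, 0.0862, 0.135, 108.3) travel [ 0.0008  0.0032 -0.0002] turn [-0.0013 -0.0005  0.0001]
```

View pics/side3.png

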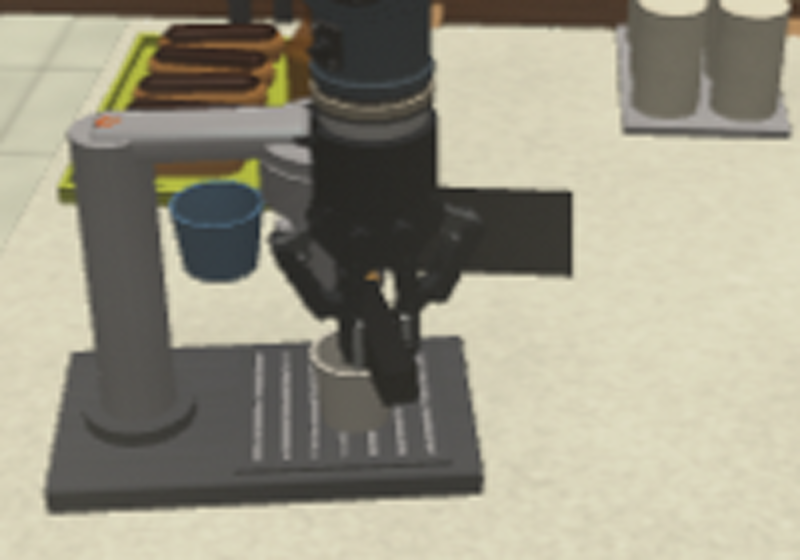

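The side view is blocked by the gripper at about (370,250), so I continue by touch. First I enter the rim a few millimetres.

>>> apply_moves --claw '[-1, -1, -1, -1, -1]' --travel '[[0.001, 0.003, 0], [0.001, 0.003, -0.004], [0.001, 0.003, -0.01], [0.001, 0.003, -0.013], [0.001, 0.003, -0.013]]' --turn '[[0, 0, 0], [0, 0, 0], [0, 0, 0], [0, 0, 0], [0, 0, 0]]'

```text
t: 5.93
tcp_pos: [0.5909, 0.0873, 0.1478]
tool_rot: [0.585, 0.811, 0.001, 0.001]
force: [-0.0, 0.0, -3.5]
finger_gap: 0.261
gripper_force: 118.3
```

>>> apply_moves --claw '[-1, -1, -1, -1, -1]' --travel '[[0, 0, -0.002], [0, 0, -0.005], [0, 0, -0.008], [0, 0, -0.008], [0, 0, -0.008]]' --turn '[[0, 0, 0], [0, 0, 0], [0, 0, 0], [0, 0, 0], [0, 0, 0]]'

```text
t: 6.35
tcp_pos: [0.5896, 0.0875, 0.1528]
tool_rot: [0.585, 0.811, -0.0, -0.001]
force: [-1.6, 1.4, -4.8]
finger_gap: 0.265
gripper_force: 118.3
```

```bash
python3 -c "
from h import *
st()"
```

```text
t 6.35 tcp [0.5896 0.0875 0.1528] yaw 108.38 tz [-0.002  0.    -1.   ] F [-1.6   1.35 -4.82] M [ 0.47  0.38 -0.16] gap 0.265 g 118.27840089797974 q [-0.04  0.59  1.58  0.    0.98 -0.36]
```

>>> apply_moves --claw '[-1, -1, -1]' --travel '[[0, 0.002, 0], [0, 0.004, 0], [0, 0.004, 0]]' --turn '[[0, 0, 0], [0, 0, 0], [0, 0, 0]]'

```text
t: 6.6
tcp_pos: [0.5906, 0.0881, 0.1524]
tool_rot: [0.586, 0.81, -0.002, -0.003]
force: [-7.9, -0.1, -2.5]
finger_gap: 0.263
gripper_force: 118.1
```

>>> apply_moves --claw '[-1, -1, -1, -1, -1]' --travel '[[0, -0.002, 0], [0, -0.004, 0], [0, -0.006, 0], [0, -0.008, 0], [0, -0.008, 0]]' --turn '[[0, 0, 0], [0, 0, 0], [0, 0, 0], [0, 0, 0], [0, 0, 0]]'

```text
t: 7.02
tcp_pos: [0.5882, 0.086, 0.1533]
tool_rot: [0.585, 0.811, 0.0, 0.001]
force: [-0.2, 0.9, -4.0]
finger_gap: 0.266
gripper_force: 118.4
```

>>> apply_moves --claw '[-1, -1, -1, -1, -1]' --travel '[[0, 0.004, 0], [0.002, 0.004, 0], [0.004, 0.004, 0], [0.004, 0.004, 0], [0.004, 0.004, 0]]' --turn '[[0, 0, 0], [0, 0, 0], [0, 0, 0], [0, 0, 0], [0, 0, 0]]'

```text
t: 7.43
tcp_pos: [0.5895, 0.0895, 0.1528]
tool_rot: [0.585, 0.811, -0.001, 0.0]
force: [-1.1, -4.4, -4.5]
finger_gap: 0.268
gripper_force: 117.9
```

>>> apply_moves --claw '[-1, -1, -1, -1, -1]' --travel '[[-0.002, 0, 0], [-0.004, 0, 0], [-0.006, 0, 0], [-0.008, 0, 0], [-0.008, 0, 0]]' --turn '[[0, 0, 0], [0, 0, 0], [0, 0, 0], [0, 0, 0], [0, 0, 0]]'

```text
t: 7.85
tcp_pos: [0.5894, 0.0866, 0.1525]
tool_rot: [0.585, 0.811, 0.0, -0.003]
force: [-4.8, 6.2, -3.8]
finger_gap: 0.257
gripper_force: 118.2
```

```bash
python3 -c "
from h import *
st()"
```

```text
t 7.85 tcp [0.5894 0.0866 0.1525] yaw 108.39 tz [-0.004  0.004 -1.   ] F [-4.8   6.22 -3.81] M [ 0.99  0.6  -0.24] gap 0.257 g 118.24740171432495 q [-0.04  0.59  1.58  0.    0.98 -0.37]
```

>>> apply_moves --claw '[-1, -1, -1, -1, -1]' --travel '[[0.004, -0.0025, 0], [0.004, -0.0025, 0], [0.004, -0.0025, 0], [0.004, -0.0025, 0], [0.004, -0.0025, 0]]' --turn '[[0, 0, 0], [0, 0, 0], [0, 0, 0], [0, 0, 0], [0, 0, 0]]'

```text
t: 8.27
tcp_pos: [0.5891, 0.0865, 0.1532]
tool_rot: [0.585, 0.811, 0.0, 0.001]
force: [0.1, -0.6, -4.0]
finger_gap: 0.261
gripper_force: 118.5
```

```bash
python3 -c "
from h import *
st()"
```

```text
t 8.27 tcp [0.5891 0.0865 0.1532] yaw 108.41 tz [ 0.001 -0.    -1.   ] F [ 0.12 -0.59 -3.96] M [0.32 0.16 0.03] gap 0.261 g 118.46316933631897 q [-0.04  0.59  1.58 -0.    0.97 -0.36]
```

>>> apply_moves --claw '[-1, -1, -1, -1, -1]' --travel '[[0, 0, -0.002], [0, 0, -0.004], [0, 0, -0.006], [0, 0, -0.006], [0, 0, -0.006]]' --turn '[[0, 0, 0], [0, 0, 0], [0, 0, 0], [0, 0, 0], [0, 0, 0]]'

```text
t: 8.68
tcp_pos: [0.5885, 0.0865, 0.1574]
tool_rot: [0.585, 0.811, -0.0, -0.0]
force: [2.2, -1.4, -7.7]
finger_gap: 0.261
gripper_force: 118.0
```

```bash
python3 -c "
from h import *
st()"
```

```text
t 8.68 tcp [0.5885 0.0865 0.1574] yaw 108.4 tz [-0.  0. -1.] F [ 2.25 -1.41 -7.71] M [0.62 0.13 0.09] gap 0.261 g 117.95843482017517 q [-0.04  0.58  1.58  0.    0.98 -0.36]
```

>>> apply_moves --claw '[-1, -1, -1, -1, -1]' --travel '[[0, 0, -0.0015], [0, 0, -0.0025], [0, 0, -0.0025], [0, 0, -0.0025], [0, 0, -0.0025]]' --turn '[[0, 0, 0], [0, 0, 0], [0, 0, 0], [0, 0, 0], [0, 0, 0]]'

```text
t: 9.1
tcp_pos: [0.5883, 0.0868, 0.159]
tool_rot: [0.585, 0.811, -0.0, -0.001]
force: [3.6, -1.4, -14.0]
finger_gap: 0.265
gripper_force: 117.6
```

```bash
python3 -c "
from h import *
st()"
```

```text
t 9.1 tcp [0.5883 0.0868 0.159 ] yaw 108.38 tz [-0.001  0.    -1.   ] F [  3.61  -1.42 -13.95] M [1.25 0.   0.21] gap 0.265 g 117.61123538017273 q [-0.04  0.58  1.58  0.    0.99 -0.36]
```

>>> apply_moves --claw '[-1, -1, -1, -1, -1]' --travel '[[0, -0.005, 0], [-0.0004, -0.01, 0], [-0.0004, -0.01, 0], [-0.0004, -0.01, 0], [-0.0004, -0.01, 0]]' --turn '[[0, 0, -0.011], [0, 0, -0.022], [0, 0, -0.022], [0, 0, -0.022], [0, 0, -0.022]]'

```text
t: 9.52
tcp_pos: [0.5796, 0.0843, 0.1591]
tool_rot: [0.557, 0.831, -0.001, -0.002]
force: [-0.4, -0.1, -14.8]
finger_gap: 0.262
gripper_force: 117.8
```

```bash
python3 -c "
from h import *
st()"
```

```text
t 9.52 tcp [0.5796 0.0843 0.1591] yaw 112.31 tz [-0.003  0.001 -1.   ] F [ -0.44  -0.08 -14.82] M [1.49 0.43 0.12] gap 0.262 g 117.79950857162476 q [-0.05  0.57  1.6   0.    0.98 -0.44]
```

>>> apply_moves --claw '[-1, -1, -1, -1]' --travel '[[0, -0.005, 0], [-0.0004, -0.01, 0], [-0.0004, -0.01, 0], [-0.0004, -0.01, 0]]' --turn '[[0, 0, -0.011], [0, 0, -0.022], [0, 0, -0.022], [0, 0, -0.022]]'

```text
t: 9.85
tcp_pos: [0.5724, 0.081, 0.1593]
tool_rot: [0.528, 0.849, -0.0, -0.002]
force: [-1.2, 1.6, -14.7]
finger_gap: 0.264
gripper_force: 117.7
```

>>> apply_moves --claw '[-1, -1, -1, -1]' --travel '[[0, -0.005, 0], [-0.0004, -0.01, 0], [-0.0004, -0.01, 0], [-0.0004, -0.01, 0]]' --turn '[[0, 0, -0.011], [0, 0, -0.022], [0, 0, -0.022], [0, 0, -0.022]]'

```text
t: 10.18
tcp_pos: [0.5657, 0.077, 0.1593]
tool_rot: [0.499, 0.867, -0.0, -0.001]
force: [-0.9, 1.7, -15.1]
finger_gap: 0.262
gripper_force: 117.8
```

```bash
python3 -c "
from h import *
st()"
```

```text
t 10.18 tcp [0.5657 0.077  0.1593] yaw 120.18 tz [-0.003  0.001 -1.   ] F [ -0.87   1.65 -15.12] M [1.72 0.77 0.12] gap 0.262 g 117.76746153831482 q [-0.06  0.55  1.64  0.    0.96 -0.59]
```

>>> apply_moves --claw '[-1, -1, -1, -1]' --travel '[[0, -0.005, 0], [-0.0004, -0.01, 0], [-0.0004, -0.01, 0], [-0.0004, -0.01, 0]]' --turn '[[0, 0, -0.011], [0, 0, -0.022], [0, 0, -0.022], [0, 0, -0.022]]'

```text
t: 10.52
tcp_pos: [0.5593, 0.0723, 0.1594]
tool_rot: [0.468, 0.884, -0.001, -0.001]
force: [-0.7, 0.4, -14.8]
finger_gap: 0.26
gripper_force: 117.9
```

>>> apply_moves --claw '[-1, -1, -1, -1]' --travel '[[0, -0.004, 0], [-0.0004, -0.0092, 0], [-0.0004, -0.0092, 0], [-0.0004, -0.0092, 0]]' --turn '[[0, 0, -0.011], [0, 0, -0.022], [0, 0, -0.022], [0, 0, -0.022]]'

```text
t: 10.85
tcp_pos: [0.5541, 0.0674, 0.1597]
tool_rot: [0.438, 0.899, -0.001, -0.0]
force: [1.2, -2.3, -14.5]
finger_gap: 0.263
gripper_force: 117.7
```

```bash
python3 -c "
from h import *
st()"
```

```text
t 10.85 tcp [0.5541 0.0674 0.1597] yaw 128.08 tz [-0.001 -0.001 -1.   ] F [  1.22  -2.31 -14.48] M [ 0.77  1.33 -0.18] gap 0.263 g 117.68197059631348 q [-0.08  0.53  1.67 -0.    0.94 -0.74]
```

>>> apply_moves --claw '[-1, -1, -1, -1]' --travel '[[0, -0.005, 0], [-0.0004, -0.01, 0], [-0.0004, -0.01, 0], [-0.0004, -0.01, 0]]' --turn '[[0, 0, -0.011], [0, 0, -0.022], [0, 0, -0.022], [0, 0, -0.022]]'

```text
t: 11.18
tcp_pos: [0.5491, 0.0629, 0.161]
tool_rot: [0.406, 0.914, 0.0, 0.002]
force: [-0.7, 0.3, -7.0]
finger_gap: 0.262
gripper_force: 118.4
```

>>> apply_moves --claw '[-1, -1, -1, -1]' --travel '[[0, -0.005, 0], [-0.0004, -0.01, 0], [-0.0004, -0.01, 0], [-0.0004, -0.01, 0]]' --turn '[[0, 0, -0.011], [0, 0, -0.022], [0, 0, -0.022], [0, 0, -0.022]]'

```text
t: 11.52
tcp_pos: [0.5435, 0.0573, 0.161]
tool_rot: [0.374, 0.927, 0.0, 0.002]
force: [-0.7, 2.2, -3.1]
finger_gap: 0.261
gripper_force: 118.9
```

```bash
python3 -c "
from h import *
st()"
```

```text
t 11.52 tcp [0.5435 0.0573 0.161 ] yaw 136.04 tz [ 0.004 -0.    -1.   ] F [-0.74  2.17 -3.14] M [ 0.42  0.52 -0.1 ] gap 0.261 g 118.88280272483826 q [-0.1   0.52  1.7  -0.    0.92 -0.9 ]
```

>>> apply_moves --claw '[-1, -1, -1, -1, -1]' --travel '[[0, 0, -0.002], [0, 0, -0.004], [0, 0, -0.007], [0, 0, -0.01], [0, 0, -0.01]]' --turn '[[0, 0, 0], [0, 0, 0], [0, 0, 0], [0, 0, 0], [0, 0, 0]]'

```text
t: 11.93
tcp_pos: [0.5427, 0.0572, 0.1684]
tool_rot: [0.374, 0.928, 0.0, 0.001]
force: [-1.9, 1.3, -5.2]
finger_gap: 0.262
gripper_force: 118.8
```

```bash
python3 -c "
from h import *
st()"
```

```text
t 11.93 tcp [0.5427 0.0572 0.1684] yaw 136.11 tz [ 0.001 -0.    -1.   ] F [-1.85  1.27 -5.22] M [0.48 0.43 0.04] gap 0.262 g 118.81934881210327 q [-0.1   0.51  1.7  -0.    0.94 -0.9 ]
```

>>> apply_moves --claw '[-1, -1, -1, -1]' --travel '[[0, 0, -0.002], [0, 0, -0.004], [0, 0, -0.004], [0, 0, -0.004]]' --turn '[[0, 0, 0], [0, 0, 0], [0, 0, 0], [0, 0, 0]]'

```text
t: 12.27
tcp_pos: [0.5425, 0.0571, 0.171]
tool_rot: [0.374, 0.928, 0.0, 0.0]
force: [-0.2, 1.6, -4.9]
finger_gap: 0.26
gripper_force: 118.6
```

```bash
python3 -c "
from h import *
st()"
```

```text
t 12.27 tcp [0.5425 0.0571 0.171 ] yaw 136.13 tz [ 0.001 -0.    -1.   ] F [-0.21  1.62 -4.94] M [0.55 0.36 0.04] gap 0.26 g 118.63931894302368 q [-0.1   0.5   1.69 -0.    0.94 -0.9 ]
```

>>> apply_moves --claw '[-1, -1, -1, -1]' --travel '[[0, 0, -0.002], [0, 0, -0.003], [0, 0, -0.003], [0, 0, -0.003]]' --turn '[[0, 0, 0], [0, 0, 0], [0, 0, 0], [0, 0, 0]]'

```text
t: 12.6
tcp_pos: [0.5424, 0.0571, 0.1733]
tool_rot: [0.374, 0.928, 0.0, 0.0]
force: [1.1, 1.3, -6.1]
finger_gap: 0.268
gripper_force: 118.7
```

```bash
python3 -c "
from h import *
st()"
```

```text
t 12.6 tcp [0.5424 0.0571 0.1733] yaw 136.12 tz [ 0. -0. -1.] F [ 1.07  1.34 -6.11] M [0.55 0.31 0.08] gap 0.268 g 118.68453741073608 q [-0.1   0.5   1.69 -0.    0.95 -0.9 ]
```

>>> apply_moves --claw '[-1, -1, -1, -1]' --travel '[[0, 0, -0.001], [0, 0, -0.002], [0, 0, -0.002], [0, 0, -0.002]]' --turn '[[0, 0, 0], [0, 0, 0], [0, 0, 0], [0, 0, 0]]'

```text
t: 12.93
tcp_pos: [0.5424, 0.0571, 0.175]
tool_rot: [0.374, 0.928, 0.0, 0.0]
force: [1.3, 0.9, -7.1]
finger_gap: 0.257
gripper_force: 118.7
```

```bash
python3 -c "
from h import *
st()"
```

```text
t 12.93 tcp [0.5424 0.0571 0.175 ] yaw 136.12 tz [ 0. -0. -1.] F [ 1.32  0.89 -7.06] M [0.52 0.28 0.15] gap 0.257 g 118.67130160331726 q [-0.1   0.5   1.69 -0.    0.95 -0.9 ]
```

>>> apply_moves --claw '[-1, -1, -1, -1]' --travel '[[0, 0, -0.001], [0, 0, -0.002], [0, 0, -0.002], [0, 0, -0.002]]' --turn '[[0, 0, 0], [0, 0, 0], [0, 0, 0], [0, 0, 0]]'

```text
t: 13.27
tcp_pos: [0.5423, 0.0571, 0.1766]
tool_rot: [0.374, 0.928, 0.0, 0.0]
force: [1.3, 0.9, -7.4]
finger_gap: 0.263
gripper_force: 118.7
```

```bash
python3 - <<'E'
from h import *
st()
s=manip.snapshot("side");np.savez("side4.npz",**s);T=manip.snapshot("top");np.savez("top4.npz",**T)
a=cv2.resize(s["pixels"][150:270,220:350,::-1],None,fx=3,fy=3,interpolation=cv2.INTER_CUBIC);b=cv2.resize(T["pixels"][120:240,200:330,::-1],None,fx=3,fy=3,interpolation=cv2.INTER_CUBIC)
cv2.imwrite("pics/ins.png",np.hstack([a,b]))
E
```

```text
t 13.27 tcp [0.5423 0.0571 0.1766] yaw 136.12 tz [ 0. -0. -1.] F [ 1.32  0.9  -7.36] M [0.54 0.32 0.11] gap 0.263 g 118.66805076599121 q [-0.1   0.49  1.69 -0.    0.96 -0.9 ]
```

View pics/ins.png

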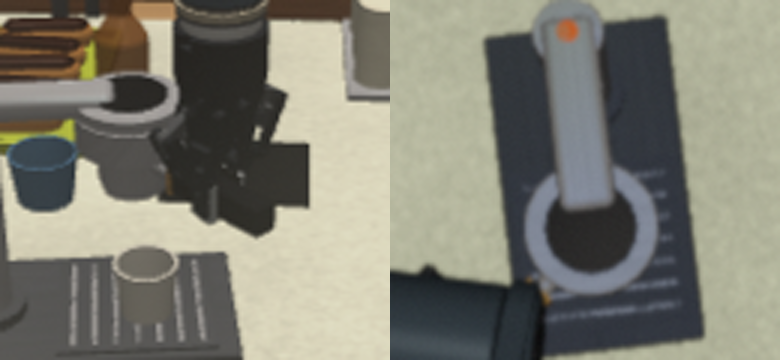

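The side crop shows the basket under the drum at about (130,170), and the top view shows only the drum ring with the gripper at lower left. I'll measure basket height and tilt from the side depth.

```bash
python3 - <<'E'
from h import *
s=np.load("side4.npz");P=pts(s);ok=s["depth"]>0
r=np.hypot(P[...,0]-.6246,P[...,1]+.023)
m=ok&(r<.037)&(P[...,2]>.115)&(P[...,2]<.196)
q=P[m];print(len(q),np.percentile(q[:,2],[0,2,10,90,100]))
v,u=np.where(m)
for c in range(u.min(),u.max()+1,3):
    k=u==c
    if k.any(): print(c,np.round(P[v[k],c][:,2].min(),4),np.round(P[v[k].max(),c],4),v[k].max())
d=np.array([np.cos(np.radians(136.12)),np.sin(np.radians(136.12))])
al=(P[...,:2]-[.6246,-.023])@d;pe=(P[...,:2]-[.6246,-.023])@np.array([-d[1],d[0]])
h=ok&(abs(pe)<.014)&(al>.05)&(al<.18)&(P[...,2]>.165)&(P[...,2]<.225)
for a in np.arange(.05,.18,.01):
    k=h&(al>=a)&(al<a+.01)
    if k.sum()>2: print("h",round(a,2),k.sum(),np.percentile(P[k][:,2],[5,50,95]).round(4))
E
```

```text
196 [0.15453006 0.15627366 0.15862405 0.18385638 0.18915901]
252 0.1677 [ 0.654  -0.0151  0.1677] 208
255 0.1596 [0.6438 0.0022 0.1596] 214
258 0.1545 [0.6357 0.0036 0.1545] 216
261 0.1581 [0.6269 0.0088 0.1581] 216
264 0.1584 [0.6188 0.0088 0.1584] 216
267 0.1559 [0.6113 0.0042 0.1559] 216
270 0.1574 [0.6036 0.0009 0.1574] 215
273 0.1582 [ 0.5964 -0.0085  0.1582] 213
h 0.05 10 [0.1893 0.1968 0.2083]
h 0.06 15 [0.1793 0.1901 0.1973]
h 0.07 13 [0.182  0.1883 0.1949]
h 0.08 14 [0.1826 0.1882 0.1995]
h 0.09 7 [0.1848 0.1905 0.1941]
h 0.1 9 [0.2064 0.2124 0.2228]
h 0.11 27 [0.207  0.2097 0.2221]
h 0.12 48 [0.1842 0.2083 0.2179]
h 0.13 41 [0.1867 0.2064 0.2098]
h 0.14 43 [0.1859 0.2053 0.2105]
h 0.15 43 [0.1873 0.2067 0.2108]
h 0.16 52 [0.188  0.2049 0.2108]
h 0.17 51 [0.1868 0.197  0.2085]
```

>>> apply_moves --claw '[-1, -1, -1, -1]' --travel '[[0, 0, -0.001], [0, 0, -0.002], [0, 0, -0.002], [0, 0, -0.002]]' --turn '[[0, 0, 0], [0, 0, 0], [0, 0, 0], [0, 0, 0]]'

```text
t: 13.7
tcp_pos: [0.5421, 0.0571, 0.1777]
tool_rot: [0.374, 0.928, -0.0, -0.0]
force: [3.2, 0.6, -10.0]
finger_gap: 0.266
gripper_force: 118.3
```

```bash
python3 -c "
from h import *
st()"
```

```text
t 13.7 tcp [0.5421 0.0571 0.1777] yaw 136.12 tz [-0.001  0.    -1.   ] F [  3.24   0.57 -10.  ] M [0.61 0.24 0.16] gap 0.266 g 118.25106739997864 q [-0.1   0.49  1.69  0.    0.96 -0.91]
```

>>> apply_moves --claw '[-1, -1, -1, -1, -1]' --travel '[[0, -0.005, 0], [-0.0004, -0.01, 0], [-0.0008, -0.015, 0], [-0.0014, -0.02, 0], [-0.0014, -0.02, 0]]' --turn '[[0, 0, -0.011], [0, 0, -0.022], [0, 0, -0.033], [0, 0, -0.044], [0, 0, -0.044]]'

```text
t: 14.12
tcp_pos: [0.531, 0.045, 0.1778]
tool_rot: [0.308, 0.951, 0.0, -0.001]
force: [1.8, 1.8, -10.3]
finger_gap: 0.265
gripper_force: 118.3
```

```bash
python3 -c "
from h import *
st()"
```

```text
t 14.12 tcp [0.531  0.045  0.1778] yaw 144.08 tz [-0.002  0.001 -1.   ] F [  1.79   1.82 -10.3 ] M [0.81 0.42 0.31] gap 0.265 g 118.2791805267334 q [-0.13  0.48  1.72  0.    0.95 -1.07]
```

>>> apply_moves --claw '[-1, -1, -1, -1, -1]' --travel '[[0, -0.005, 0], [-0.0004, -0.01, 0], [-0.0008, -0.015, 0], [-0.0014, -0.02, 0], [-0.0022, -0.025, 0]]' --turn '[[0, 0, -0.011], [0, 0, -0.022], [0, 0, -0.033], [0, 0, -0.044], [0, 0, -0.0556]]'

```text
t: 14.53
tcp_pos: [0.5208, 0.0283, 0.1778]
tool_rot: [0.224, 0.975, 0.0, -0.001]
force: [1.0, 2.2, -10.0]
finger_gap: 0.264
gripper_force: 118.3
```

```bash
python3 -c "
from h import *
st()"
```

```text
t 14.53 tcp [0.5208 0.0283 0.1778] yaw 154.12 tz [-0.002  0.001 -1.   ] F [  1.04   2.15 -10.05] M [0.72 0.54 0.3 ] gap 0.264 g 118.32403063774109 q [-0.16  0.47  1.74  0.    0.93 -1.28]
```

>>> apply_moves --claw '[-1, -1, -1, -1, -1]' --travel '[[0, -0.005, 0], [-0.0004, -0.01, 0], [-0.0008, -0.015, 0], [-0.0014, -0.02, 0], [-0.0022, -0.025, 0]]' --turn '[[0, 0, -0.011], [0, 0, -0.022], [0, 0, -0.033], [0, 0, -0.044], [0, 0, -0.0556]]'

```text
t: 14.95
tcp_pos: [0.5136, 0.0097, 0.1778]
tool_rot: [0.138, 0.99, 0.0, -0.001]
force: [2.3, 3.3, -8.9]
finger_gap: 0.263
gripper_force: 118.3
```

```bash
python3 -c "
from h import *
st()
s=manip.sense();a=np.arctan2(*(Ro.from_quat(s['tool_rot']).as_matrix()[[1,0],0]));print(s['tcp_pos'][:2]-.115*np.array([np.cos(a),np.sin(a)]))"
```

```text
t 14.95 tcp [0.5136 0.0097 0.1778] yaw 164.16 tz [-0.002  0.001 -1.   ] F [ 2.32  3.26 -8.9 ] M [0.72 0.59 0.39] gap 0.263 g 118.33396911621094 q [-0.2   0.46  1.76  0.    0.92 -1.49]
[ 0.62421686 -0.02171995]
```

>>> apply_moves --claw '[-1, -1, -1, -1, -1]' --travel '[[0, -0.006, 0], [-0.0004, -0.011, 0], [-0.0008, -0.016, 0], [-0.0014, -0.021, 0], [-0.0022, -0.026, 0]]' --turn '[[0, 0, -0.011], [0, 0, -0.022], [0, 0, -0.033], [0, 0, -0.044], [0, 0, -0.0556]]'

```text
t: 15.37
tcp_pos: [0.5099, -0.0105, 0.1779]
tool_rot: [0.051, 0.999, 0.001, -0.001]
force: [2.8, 5.7, -10.6]
finger_gap: 0.264
gripper_force: 118.4
```

>>> apply_moves --claw '[-1, -1, -1, -1, -1]' --travel '[[0, -0.005, 0], [-0.0004, -0.01, 0], [-0.0008, -0.015, 0], [-0.0014, -0.02, 0], [-0.0022, -0.025, 0]]' --turn '[[0, 0, -0.011], [0, 0, -0.022], [0, 0, -0.033], [0, 0, -0.044], [0, 0, -0.0556]]'

```text
t: 15.78
tcp_pos: [0.5097, -0.0303, 0.1779]
tool_rot: [-0.037, 0.999, 0.001, -0.001]
force: [4.0, 6.1, -10.2]
finger_gap: 0.264
gripper_force: 118.4
```

```bash
python3 -c "
from h import *
st()
s=manip.sense();a=np.arctan2(*(Ro.from_quat(s['tool_rot']).as_matrix()[[1,0],0]));print(s['tcp_pos'][:2]-.115*np.array([np.cos(a),np.sin(a)]))"
```

```text
t 15.78 tcp [ 0.5097 -0.0303  0.1779] yaw -175.77 tz [-0.001  0.002 -1.   ] F [  3.95   6.11 -10.16] M [0.81 0.36 0.5 ] gap 0.264 g 118.43474507331848 q [-0.28  0.45  1.77  0.    0.92 -1.92]
[ 0.62439661 -0.02183777]
```

>>> apply_moves --claw '[-1, -1, -1, -1, -1]' --travel '[[0, -0.005, 0], [-0.0004, -0.01, 0], [-0.0008, -0.015, 0], [-0.0008, -0.015, 0], [-0.0008, -0.015, 0]]' --turn '[[0, 0, -0.011], [0, 0, -0.022], [0, 0, -0.033], [0, 0, -0.033], [0, 0, -0.033]]'

```text
t: 16.2
tcp_pos: [0.5115, -0.0426, 0.1779]
tool_rot: [-0.088, 0.996, 0.0, -0.0]
force: [4.2, 5.0, -9.4]
finger_gap: 0.265
gripper_force: 118.3
```

```bash
python3 -c "
from h import *
st()"
```

```text
t 16.2 tcp [ 0.5115 -0.0426  0.1779] yaw -169.94 tz [-0.001  0.001 -1.   ] F [ 4.15  5.04 -9.43] M [0.54 0.43 0.53] gap 0.265 g 118.3100974559784 q [-0.3   0.46  1.77  0.    0.92 -2.05]
```

>>> apply_moves --claw '[-1, -1, -1, -1, -1]' --travel '[[0, -0.005, 0], [-0.0004, -0.01, 0], [-0.0004, -0.01, 0], [-0.0004, -0.01, 0], [-0.0004, -0.01, 0]]' --turn '[[0, 0, -0.011], [0, 0, -0.022], [0, 0, -0.022], [0, 0, -0.022], [0, 0, -0.022]]'

```text
t: 16.62
tcp_pos: [0.5132, -0.0504, 0.1778]
tool_rot: [-0.122, 0.993, 0.0, -0.0]
force: [3.9, 4.9, -10.6]
finger_gap: 0.263
gripper_force: 118.3
```

```bash
python3 -c "
from h import *
st()"
```

```text
t 16.62 tcp [ 0.5132 -0.0504  0.1778] yaw -165.97 tz [-0.001  0.001 -1.   ] F [  3.88   4.91 -10.62] M [0.49 0.32 0.42] gap 0.263 g 118.32157731056213 q [-0.32  0.46  1.76  0.    0.93 -2.13]
```

>>> apply_moves --claw '[-1, -1, -1, -1]' --travel '[[0, -0.0038, 0], [-0.0002, -0.0075, 0], [-0.0002, -0.0075, 0], [-0.0002, -0.0075, 0]]' --turn '[[0, 0, -0.0083], [0, 0, -0.0167], [0, 0, -0.0167], [0, 0, -0.0167]]'

```text
t: 16.95
tcp_pos: [0.5148, -0.0561, 0.1779]
tool_rot: [-0.148, 0.989, 0.001, -0.0]
force: [4.8, 5.3, -11.0]
finger_gap: 0.261
gripper_force: 118.3
```

```bash
python3 -c "
from h import *
st()"
```

```text
t 16.95 tcp [ 0.5148 -0.0561  0.1779] yaw -162.98 tz [-0.001  0.001 -1.   ] F [  4.85   5.26 -11.04] M [0.53 0.31 0.37] gap 0.261 g 118.28526735305786 q [-0.32  0.46  1.75  0.    0.93 -2.19]
```

>>> apply_moves --claw '[-1, -1, -1, -1]' --travel '[[0, -0.0038, 0], [-0.0002, -0.0075, 0], [-0.0002, -0.0075, 0], [-0.0002, -0.0075, 0]]' --turn '[[0, 0, -0.0083], [0, 0, -0.0167], [0, 0, -0.0167], [0, 0, -0.0167]]'

```text
t: 17.28
tcp_pos: [0.5171, -0.0613, 0.1779]
tool_rot: [-0.173, 0.985, 0.001, 0.0]
force: [4.1, 6.9, -11.0]
finger_gap: 0.259
gripper_force: 118.3
```

```bash
python3 -c "
from h import *
st()"
```

```text
t 17.28 tcp [ 0.5171 -0.0613  0.1779] yaw -160.03 tz [ 0.     0.002 -1.   ] F [  4.15   6.93 -11.02] M [0.58 0.26 0.25] gap 0.259 g 118.26216459274292 q [-0.33  0.46  1.75  0.    0.93 -2.25]
```

>>> apply_moves --claw '[-1, -1, -1, -1]' --travel '[[0, -0.005, 0], [0, -0.005, 0], [0, -0.005, 0], [0, -0.005, 0]]' --turn '[[0, 0, -0.011], [0, 0, -0.011], [0, 0, -0.011], [0, 0, -0.011]]'

```text
t: 17.62
tcp_pos: [0.5193, -0.0643, 0.1779]
tool_rot: [-0.19, 0.982, 0.001, 0.001]
force: [7.5, 9.3, -11.1]
finger_gap: 0.26
gripper_force: 118.3
```

```bash
python3 -c "
from h import *
st()"
```

```text
t 17.62 tcp [ 0.5193 -0.0643  0.1779] yaw -158.1 tz [ 0.002  0.003 -1.   ] F [  7.5    9.3  -11.06] M [ 0.94 -0.08  0.14] gap 0.26 g 118.31807613372803 q [-0.34  0.47  1.74  0.    0.93 -2.29]
```

>>> apply_moves --claw '[-1, -1, -1, -1]' --travel '[[0, -0.005, 0], [0, -0.005, 0], [0, -0.005, 0], [0, -0.005, 0]]' --turn '[[0, 0, -0.011], [0, 0, -0.011], [0, 0, -0.011], [0, 0, -0.011]]'

```text
t: 17.95
tcp_pos: [0.5203, -0.0662, 0.1777]
tool_rot: [-0.204, 0.979, 0.004, 0.001]
force: [6.5, 14.8, -10.9]
finger_gap: 0.261
gripper_force: 118.6
```

```bash
python3 -c "
from h import *
st()"
```

```text
t 17.95 tcp [ 0.5203 -0.0662  0.1777] yaw -156.44 tz [ 0.001  0.008 -1.   ] F [  6.5   14.85 -10.85] M [ 1.44 -0.12 -0.86] gap 0.261 g 118.6381459236145 q [-0.34  0.47  1.74  0.01  0.94 -2.33]
```

>>> apply_moves --claw '[-1, -1, -1, -1]' --travel '[[-0.0002, 0.005, 0], [-0.0004, 0.0105, 0], [-0.0004, 0.0105, 0], [-0.0004, 0.0105, 0]]' --turn '[[0, 0, 0.0117], [0, 0, 0.0233], [0, 0, 0.0233], [0, 0, 0.0233]]'

```text
t: 18.28
tcp_pos: [0.5175, -0.0615, 0.178]
tool_rot: [-0.172, 0.985, -0.0, 0.001]
force: [5.5, 5.6, -11.1]
finger_gap: 0.264
gripper_force: 118.7
```

```bash
python3 -c "
from h import *
st()"
```

```text
t 18.28 tcp [ 0.5175 -0.0615  0.178 ] yaw -160.22 tz [ 0.002  0.    -1.   ] F [  5.5    5.56 -11.05] M [0.37 0.11 0.28] gap 0.264 g 118.69013786315918 q [-0.33  0.46  1.75  0.    0.93 -2.25]
```

>>> apply_moves --claw '[-1, -1, -1, -1, -1]' --travel '[[0, 0, 0.003], [0, 0, 0.006], [0, 0, 0.008], [0, 0, 0.008], [0, 0, 0.008]]' --turn '[[0, 0, 0], [0, 0, 0], [0, 0, 0], [0, 0, 0], [0, 0, 0]]'

```text
t: 18.7
tcp_pos: [0.5177, -0.0618, 0.1725]
tool_rot: [-0.172, 0.985, -0.0, 0.001]
force: [2.5, 5.3, -5.8]
finger_gap: 0.266
gripper_force: 119.9
```

```bash
python3 -c "
from h import *
st()"
```

```text
t 18.7 tcp [ 0.5177 -0.0618  0.1725] yaw -160.22 tz [ 0.003 -0.    -1.   ] F [ 2.45  5.31 -5.8 ] M [0.58 0.07 0.39] gap 0.266 g 119.85038995742798 q [-0.33  0.47  1.75  0.    0.91 -2.25]
```

>>> apply_moves --claw '[-1, -1, -1, -1, -1]' --travel '[[-0.001, 0.002, 0], [-0.001, 0.002, 0.002], [-0.001, 0.002, 0.003], [-0.001, 0.002, 0.003], [-0.001, 0.002, 0.003]]' --turn '[[0, 0, 0], [0, 0, 0], [0, 0, 0], [0, 0, 0], [0, 0, 0]]'

```text
t: 19.12
tcp_pos: [0.5178, -0.0609, 0.1704]
tool_rot: [-0.171, 0.985, -0.0, 0.001]
force: [0.6, 2.2, 2.7]
finger_gap: 0.263
gripper_force: 120.8
```

```bash
python3 -c "
from h import *
st()"
```

```text
t 19.12 tcp [ 0.5178 -0.0609  0.1704] yaw -160.28 tz [ 0.003 -0.    -1.   ] F [0.57 2.24 2.71] M [ 0.66 -0.31  0.18] gap 0.263 g 120.78728199005127 q [-0.33  0.47  1.76  0.    0.91 -2.25]
```

>>> apply_moves --claw '[-1, -1, -1, -1, -1]' --travel '[[0, 0, 0.001], [0, 0, 0.002], [0, 0, 0.0025], [0, 0, 0.0025], [0, 0, 0.0025]]' --turn '[[0, 0, 0], [0, 0, 0], [0, 0, 0], [0, 0, 0], [0, 0, 0]]'

```text
t: 19.53
tcp_pos: [0.518, -0.0609, 0.1689]
tool_rot: [-0.171, 0.985, -0.0, 0.002]
force: [-2.0, 2.5, 9.6]
finger_gap: 0.261
gripper_force: 121.7
```

```bash
python3 - <<'E'
from h import *
st()
s=manip.snapshot("side");np.savez("side5.npz",**s)
cv2.imwrite("pics/side5.png",cv2.resize(s["pixels"][150:270,200:360,::-1],None,fx=4,fy=4,interpolation=cv2.INTER_CUBIC))
P=pts(s);ok=s["depth"]>0
m=ok&(np.hypot(P[...,0]-.6246,P[...,1]+.023)<.037)&(P[...,2]>.115)&(P[...,2]<.196)
v,u=np.where(m)
for c in range(u.min(),u.max()+1,4):
    k=u==c
    if k.any(): print(c,v[k].max(),np.round(P[v[k].max(),c],4))
d=np.array([np.cos(np.radians(199)),np.sin(np.radians(199))])
al=(P[...,:2]-[.6246,-.023])@d;pe=(P[...,:2]-[.6246,-.023])@np.array([-d[1],d[0]])
h=ok&(abs(pe)<.02)&(al>.05)&(al<.19)&(P[...,2]>.16)&(P[...,2]<.225)
for a in np.arange(.05,.19,.01):
    k=h&(al>=a)&(al<a+.01)
    if k.sum()>2: print("h",round(a,2),k.sum(),np.percentile(P[k][:,2],[5,50,95]).round(4))
E
```

```text
t 19.53 tcp [ 0.518  -0.0609  0.1689] yaw -160.3 tz [ 0.004 -0.    -1.   ] F [-1.99  2.51  9.62] M [ 1.06 -0.69  0.19] gap 0.261 g 121.68580770492554 q [-0.33  0.48  1.76  0.    0.9  -2.25]
252 210 [ 0.6537 -0.0113  0.1636]
256 216 [0.641  0.0046 0.1549]
260 217 [0.6299 0.0072 0.1538]
264 218 [0.6192 0.0069 0.151 ]
268 217 [0.6088 0.0031 0.1522]
272 215 [ 0.5987 -0.0034  0.1549]
h 0.05 21 [0.1816 0.1893 0.1928]
h 0.06 56 [0.1741 0.1925 0.2018]
h 0.07 42 [0.1768 0.1928 0.2015]
h 0.08 44 [0.1781 0.1929 0.2013]
h 0.09 40 [0.1751 0.1924 0.201 ]
h 0.1 73 [0.175  0.1995 0.2206]
h 0.11 13 [0.1696 0.1978 0.2104]
h 0.12 13 [0.1729 0.1822 0.196 ]
h 0.13 26 [0.1763 0.1879 0.1973]
h 0.14 36 [0.1775 0.1924 0.2019]
h 0.15 40 [0.1757 0.1937 0.2016]
h 0.16 35 [0.1763 0.1937 0.2017]
```

View pics/side5.png

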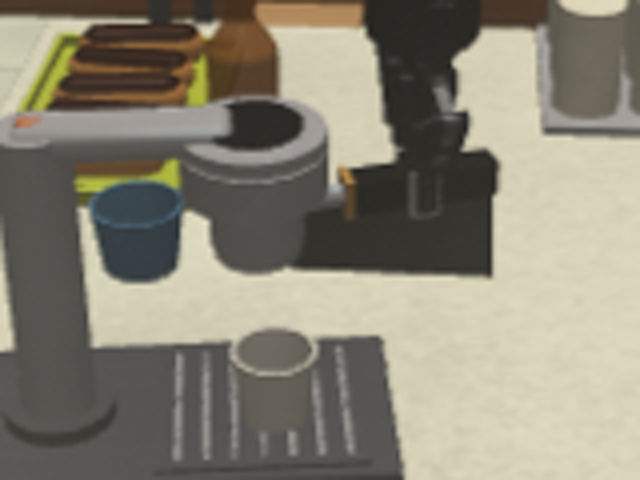

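The basket is seated: the lower edge is about 6 mm lower, and the handle is level at crop (350–490,160–200). I'll relax the press a little and release.

>>> apply_moves --claw '[-1, -1, -1, -1, -1]' --travel '[[0, 0, -0.0015], [0, 0, -0.0015], [0, 0, -0.0015], [0, 0, -0.0015], [0, 0, -0.0015]]' --turn '[[0, 0, 0], [0, 0, 0], [0, 0, 0], [0, 0, 0], [0, 0, 0]]' --newtons 20

```text
t: 20.0
tcp_pos: [0.5179, -0.0609, 0.1695]
tool_rot: [-0.171, 0.985, -0.0, 0.002]
force: [-1.6, 2.2, 6.2]
finger_gap: 0.264
gripper_force: 121.1
```

>>> apply_moves --claw '[0.1, 0.1, 0.1, 0.1, 0.1]' --travel '[[0, 0, 0], [0, 0, 0], [0, 0, 0], [0, 0, 0], [0, 0, 0]]' --turn '[[0, 0, 0], [0, 0, 0], [0, 0, 0], [0, 0, 0], [0, 0, 0]]'

```text
t: 20.42
tcp_pos: [0.5165, -0.061, 0.1682]
tool_rot: [-0.171, 0.985, 0.0, -0.0]
force: [1.1, 0.3, 0.5]
finger_gap: 0.552
gripper_force: 0.0
```

```bash
python3 - <<'E'
from h import *
st()
s=manip.snapshot("side")
P=pts(s);ok=s["depth"]>0
m=ok&(np.hypot(P[...,0]-.6246,P[...,1]+.023)<.037)&(P[...,2]>.115)&(P[...,2]<.196)
v,u=np.where(m)
for c in range(u.min(),u.max()+1,4):
    k=u==c
    if k.any(): print(c,v[k].max(),np.round(P[v[k].max(),c],4))
d=np.array([np.cos(np.radians(199)),np.sin(np.radians(199))])
al=(P[...,:2]-[.6246,-.023])@d;pe=(P[...,:2]-[.6246,-.023])@np.array([-d[1],d[0]])
h=ok&(abs(pe)<.02)&(al>.05)&(al<.19)&(P[...,2]>.16)&(P[...,2]<.225)
for a in np.arange(.05,.19,.02):
    k=h&(al>=a)&(al<a+.02)
    if k.sum()>2: print("h",round(a,2),k.sum(),np.percentile(P[k][:,2],[5,50,95]).round(4))
E
```

```text
t 20.42 tcp [ 0.5165 -0.061   0.1682] yaw -160.26 tz [-0.001 -0.    -1.   ] F [1.14 0.31 0.51] M [0.04 0.04 0.01] gap 0.552 g 0.0 q [-0.33  0.48  1.76 -0.    0.91 -2.25]
252 211 [ 0.6536 -0.0102  0.1612]
256 216 [0.641  0.0044 0.1548]
260 217 [0.6297 0.0084 0.1546]
264 218 [0.6193 0.0065 0.1507]
268 217 [0.6087 0.0047 0.1532]
272 215 [ 0.5993 -0.0089  0.1515]
h 0.05 75 [0.1758 0.1899 0.2002]
h 0.07 86 [0.1761 0.1929 0.2005]
h 0.09 84 [0.1755 0.1927 0.2008]
h 0.11 3 [0.1984 0.1992 0.1996]
h 0.13 42 [0.1732 0.1859 0.1989]
h 0.15 73 [0.1745 0.193  0.2   ]
```

>>> apply_moves --claw '[0.1, 0.1, 0.1, 0.1, 0.1]' --travel '[[0, 0, -0.02], [0, 0, -0.05], [0, 0, -0.09], [0, 0, -0.13], [0, 0, -0.15]]' --turn '[[0, 0, 0], [0, 0, 0], [0, 0, 0], [0, 0, 0], [0, 0, 0]]'

```text
t: 20.88
tcp_pos: [0.5182, -0.0613, 0.2921]
tool_rot: [-0.171, 0.985, -0.001, 0.002]
force: [0.7, -0.3, 0.7]
finger_gap: 0.548
gripper_force: 0.0
```

>>> apply_moves --claw '[0.1, 0.1, 0.1, 0.1, 0.1]' --travel '[[0.03, 0, 0], [0.07, 0, 0], [0.1, 0, 0], [0.1, 0, 0], [0.1, 0, 0]]' --turn '[[0, 0, 0], [0, 0, 0], [0, 0, 0], [0, 0, 0], [0, 0, 0]]'

```text
t: 21.3
tcp_pos: [0.4407, -0.088, 0.2887]
tool_rot: [-0.171, 0.985, -0.0, 0.0]
force: [0.4, -0.2, 0.1]
finger_gap: 0.554
gripper_force: 0.0
```

```bash
python3 - <<'E'
from h import *
st()
s=manip.snapshot("side");t=manip.snapshot("top")
P=pts(t);ok=t["depth"]>0
m=ok&(P[...,2]>.17)&(P[...,2]<.215)&(P[...,0]>.42)&(P[...,0]<.58)&(abs(P[...,1]+.05)<.06)
q=P[m][:,:2];print(len(q))
if len(q)>20:
    vt=np.linalg.svd(q-q.mean(0))[2][0];print(q.mean(0),"yaw",np.degrees(np.arctan(vt[1]/vt[0])),q.min(0),q.max(0))
    al=(q-[.6246,-.023])@(-vt*np.sign(vt[0]));print(np.polyfit(al,P[m][:,2],1))
a=cv2.resize(s["pixels"][140:290,180:370,::-1],(494,390),interpolation=cv2.INTER_CUBIC);b=cv2.resize(t["pixels"][110:260,210:320,::-1],(286,390),interpolation=cv2.INTER_CUBIC)
cv2.imwrite("pics/fin.png",np.hstack([a,b]))
E
```

```text
t 21.3 tcp [ 0.4407 -0.088   0.2887] yaw -160.35 tz [ 0. -0. -1.] F [ 0.45 -0.16  0.12] M [ 0.01  0.   -0.02] gap 0.554 g 0.0 q [-0.45  0.21  1.78  0.    1.15 -2.36]
526
[ 0.52019953 -0.06011015] yaw 19.835505858908736 [ 0.46268859 -0.08897257] [ 0.57988123 -0.03298121]
[0.02010729 0.19697073]
```

View pics/fin.png

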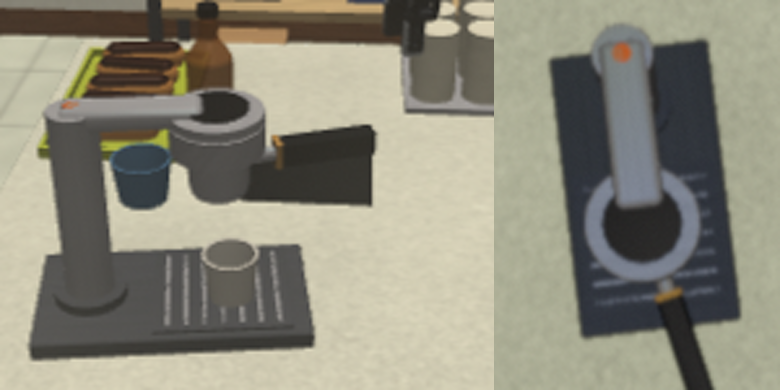

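The portafilter hangs on its own under the drum. Its handle is level (1.1° slope) at about (325,147) in the side crop and 11.5° from the front. The cup has not moved.

```bash
python3 -c "
from station import manip
print(manip.sign_off())"
```

```text
the job is handed in; nothing more can be done
None
```

The portafilter is locked in the group head and hangs there by itself, level to about 1°, with the handle roughly 11.5° from the front; the job was handed in at about 21 s, and the sign-off returned no verdict.

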